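# Gauge the barrel of a spare objective in a bench caliper

### The arm

A 6-joint arm with a two-finger parallel gripper is mounted at the origin on a cart in front of the work surface, level with it; the furniture and walls round the work are solid. World frame = base frame: x ahead of the robot, y to its left, z up, the work surface at z = 0. Lengths are in m, angles in rad, forces in N, time in s.
With the tool pointing down it reaches from about 0.25 to 0.775 m from the base axis. Payload 4 kg.
Tool frame: the origin (TCP) lies between the finger pads; the fingertips stand 11 mm ahead of it and the grasp point (between the pads) lies 8 mm behind it (r.tip_extent is the distance from the TCP to the fingertips, in m); z points along the fingers, y is the direction in which the jaws open and shut (so a half turn about z gives the same grasp; the last joint's range is limited). The gripper opens to 94 mm and grips with 3 to 60 N. Pads are 16 mm wide; open, the fingers measure 119 mm over their backs; the gripper's body (75 mm by 177 mm) begins 78 mm behind the grasp point.
Start: joints at [-1.225, 0.087, 1.371, -0, 1.684, -0.103], TCP at [0.239, -0.496, 0.217] pointing down, gripper open.
Joint ranges: [-3.1, 3.1], [-0.76, 2.03], [0.27, 2.55], [-1.08, 4.22], [0.17, 2.65], [-2.57, 2.57]. Speed limits (rad/s): [2.79, 2.79, 3.14, 3.14, 3.14, 3.14].

### API

Orientations are given as a unit quaternion [w, x, y, z].
In Python, from workcell import r gives the robot as it stands.
- The arm moves only by the tool move_arm, never from a script. Its argument "increments" is a list that holds one entry, the list of rows, each a list of 7 numbers: the shift along the tool's x, y, z in m, then the turn, a rotation vector about the tool's x, y, z in degrees, then the finger opening in m, from 0 to 0.094. In form: [[[tx, ty, tz, wx, wy, wz, gripper], ...]]. A call has 1 to 12 rows; each row shifts and turns the pose as measured when the row begins, along the tool's axes as they then stand; what a row does not reach is not made up. A row lasts 1/10 s, in which the tool goes at most 50 mm and 8.59 degrees, less where a joint would pass 70% of its speed; a pose out of reach is approached as far as the arm can. A call is refused whole if a number of a shift passes 0.05 or a number of a turn 8.59, either way. A call with a gripper value outside its range is refused whole. The fingers move at their own pace and stop on an object; "force" is the grip in N (left out, the last holds). Time passes only in rows, so rows that do not move let the fingers close. It gives the time, the measured TCP pose, the force and the opening at its end, in the units of the state.
- r.get_state(): the state, without advancing time (a new reading comes with each control period).
- r.capture(name): name is "scene" or "top" or "wrist"; returns the picture (384x512x3 uint8, red, green, blue); there is no depth.
- r.get_calibration(name): a dict with "fx", "fy", "cx", "cy" (pixels), "dist_coeffs" ([k1, k2, p1, p2, k3] as OpenCV has them; the pictures are not rectified), "R" (3x3) and "t" (3): a world point X has camera coordinates R X + t. Camera axes: x right, y down, z forward; pixel columns grow to the right and rows downward; lengths in m; the calibration is good to about 2 mm. A picture is of the moment at which its call begins: read the wrist's pose just before it. get_calibration takes no time and is no camera call; for the wrist camera it gives the pose at the moment of the call.
- r.close_job(): hands the job in, once; it reports no verdict.
The state is a dict: "time_s": time; "joints": joint angles; "qvel": joint speeds; "tau": joint torques, N m; "eef_pos": TCP position; "tool_rot": TCP orientation; "ft_force": force on the tool from outside, world axes, zero at the start; "moment": the same for the moment, N m; "grip_width": opening from 0.0 (shut) to 1.0 (fully open).
Only numpy, scipy, OpenCV 4.12 (cv2) and the standard library are available. Lean on these libraries where they do the work, as an engineer would, in place of code of your own. Each camera call takes 0.05 s, during which the arm holds its last target.

### The job

Stand the spare microscope objective upright on the base plate of the bench caliper, between its open jaws, then slide the moving jaw in (it has a thumb tab for this) until the barrel is held between the moving jaw and the anvil of the fixed jaw. Close it with a light, definite touch: do not press hard, for the barrel is delicate, and do not cock the jaw. Let go and leave the caliper closed on the standing objective, with the other things on the bench left where they are.

Things in the scene. Friction and masses are not known exactly. Their poses are not given: they have to be found in the camera images.
- objective: spare microscope objective: a dark grey to black, squat cylinder, plain round and standing upright, about 50 mm across (its exact width is what is being gauged) and 52 mm tall, 0.21 kg. Origin: centre of its underside, z up along its axis. It can be gripped across its barrel anywhere, best near the top. In the jaws it wants about 6 N; over 10 N harms it.
- caliper: bench caliper: dark steel plate fixed to the worktop, x -50 to +70 mm, y -75 to +120 mm, top 10 mm above the worktop; a steel beam 8 mm wide runs along y at x = +40 mm, top at 28 mm. Origin: on the worktop under the middle of the bright rest area; +y is the way the moving jaw opens; z up. The objective belongs with its axis within about 8 mm of x = 0.
- fixed_jaw: the fixed steel jaw. Origin: on its measuring face at the level of the plate top, at caliper x = 0, y = -50 mm; axes as the caliper's. It faces +y and spans 6 to 18 mm above the plate (16 to 28 mm above the worktop) . In front of the face stands its flat anvil shoe (28 mm in x, 14 mm tall) on a set screw, 2 to 18 mm out, set differently each time and not reported; it does not yield. The barrel is gauged between this shoe and the moving jaw.
- slider (a joint): position of the moving jaw: distance from the fixed jaw's face (not its anvil shoe) to the moving jaw's face in m; 0.100 fully open. It starts 88 to 98 mm open. It slides with about 3 N of friction and stays where it is left.
- jaw_tilt (a joint): cocking of the moving jaw about the vertical, in rad, 0 = parallel to the fixed jaw. The carriage has springy play (25 N m/rad) about its middle, on the beam: pressing too hard or twisting the tab cocks it; 0.03 or more is too much.
- moving_jaw_face (a point): point on the moving jaw's measuring face, level with the plate top, at caliper x = 0; it moves along caliper y. The jaw is shaped like the fixed one and looks to -y. On the beam it has a steel carriage 22 mm wide that reaches from the face to 50 mm behind it (+y); the carriage's top with a small read-out is 33 mm above the worktop.
- thumb_tab (a point): middle of the top of the black ribbed thumb tab on the carriage, 58 mm above the worktop. The tab is an upright block 12 mm along the beam (y), 20 mm across it (x), standing 27 mm above the carriage; its centre is 42 mm behind the moving jaw's face and at caliper x = +40 mm. Pushing it to -y closes the jaw.
- rotor: bystander, not to be disturbed: turned steel sample part with slots, 48 mm across, 37 mm tall. Origin: centre of its underside.
- tape: bystander, not to be disturbed: roll of adhesive tape, 66 mm across, 19 mm tall. Origin: centre of its underside.
- cap: bystander, not to be disturbed: black dust cap, 37 mm across, 14 mm tall. Origin: centre of its underside.
- gear: bystander, not to be disturbed: small spur gear with hub, 33 mm across, 16 mm tall. Origin: centre of its underside.
Mind the look-alikes: they are no part of the job. Of the things like the objective, leave any that is red or yellow; of the rest the larger one is meant.

How it is judged:
By the outcome, as a careful person would: the job done as asked, in the order asked, and still so for the second after the job is handed in, with the robot touching nothing.
It also fails if it takes over 67 s, if anything falls off the work surface, if the arm or the gripper's body presses on something with over 40 N, if the wrist force passes 120 N, or if a joint passes its speed limit or range.

## Working session

There is one attempt and no reset: what is moved stays moved. The work goes in short steps, Python scripts to look and compute and a tool call to move; the robot and the scene stay as the last step left them, time stands still between calls to the robot, and variables do not carry over. Pictures are saved under pics/ and viewed, and the job is handed in when it is done.

Besides the shell and the picture viewer there is one more tool, called after ">>>" as name(argument=value, ...), one argument or row to a line, values as JSON. move_arm: Moves the arm, as the interface text tells. Its arguments: {"type":"object","properties":{"increments":{"type":"array","items":{"type":"array","items":{"type":"array","items":{"type":"number"}}}},"force":{"type":"number"}},"required":["increments"]}

```bash
mkdir -p pics; ls
python3 - <<'E'
from workcell import r
import cv2
print(r.get_state())
for n in ["scene","top"]:
    im=r.capture(n); c=r.get_calibration(n); print(n,c)
    cv2.imwrite(f"pics/{n}0.png",im[:,:,::-1])
E
```

```text
pics
{'time_s': 0.0, 'joints': array([-1.22511050e+00,  8.79433634e-02,  1.37223902e+00,  3.09587083e-07,
        1.68357685e+00, -1.03134327e-01]), 'qvel': array([-3.21546236e-03, -6.52397483e-04,  1.47054610e-03,  8.57840111e-04,
       -8.21150205e-04, -7.42366578e-06]), 'tau': array([ 5.96194732e-04, -3.40174198e+01, -3.02434158e+01,  7.17029767e-02,
        3.28429160e-02, -1.71372676e-04]), 'eef_pos': array([ 0.23844981, -0.49505017,  0.21531823]), 'tool_rot': array([-1.07535283e-03,  9.74924977e-01,  2.22531157e-01, -1.30902409e-04]), 'ft_force': array([0.15233913, 0.54407942, 0.35150872]), 'moment': array([ 0.01830097,  0.01437806, -0.06357586]), 'grip_width': 0.9969968494789391}
scene {'fx': 366.05865604840596, 'fy': 366.05865604840596, 'cx': 261.4788002291007, 'cy': 193.1641092706364, 'dist_coeffs': array([0.00658836, 0.        , 0.        , 0.        , 0.        ]), 'R': array([[-0.79154178, -0.61094971,  0.0142152 ],
       [-0.46672033,  0.58933596, -0.65943556],
       [ 0.39450443, -0.52860532, -0.75162668]]), 't': array([0.50724222, 0.13691489, 0.81630751])}
top {'fx': 441.54358078092145, 'fy': 441.54358078092145, 'cx': 261.61833951793653, 'cy': 195.25394659055323, 'dist_coeffs': array([-0.15053516,  0.        ,  0.        ,  0.        ,  0.        ]), 'R': array([[-0.0162716 , -0.99969158,  0.01876102],
       [-0.99060845,  0.01357046, -0.13605417],
       [ 0.13575761, -0.02079864, -0.99052374]]), 't': array([0.20315277, 0.48913063, 0.87040553])}
```

View pics/scene0.png

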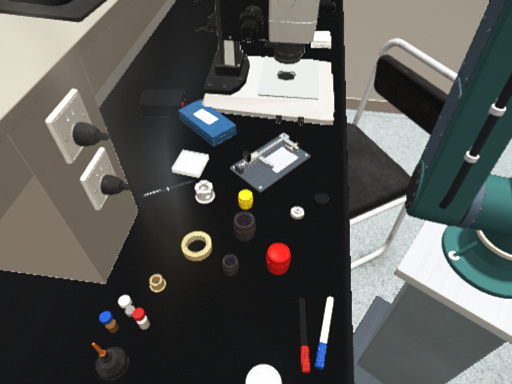

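View pics/top0.png

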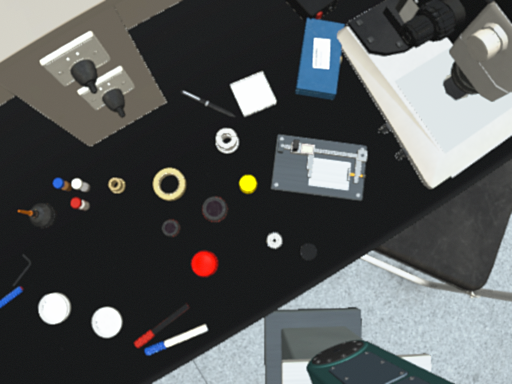

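Top view: the larger dark objective is at about (214,209) and the small look-alike at (171,228). The yellow one is at (248,184), the red at (204,264), and the caliper at about (320,167). I'll zoom in.

Run:
```python
import cv2
im=cv2.imread("pics/top0.png")
cv2.imwrite("pics/topz.png",cv2.resize(im[120:215,265:380],None,fx=6,fy=6,interpolation=cv2.INTER_CUBIC))
im2=cv2.convertScaleAbs(im[180:260,150:270],alpha=3,beta=10)
cv2.imwrite("pics/topo.png",cv2.resize(im2,None,fx=6,fy=6,interpolation=cv2.INTER_CUBIC))
s=cv2.imread("pics/scene0.png")
cv2.imwrite("pics/scz.png",cv2.resize(s[120:250,190:320],None,fx=4.5,fy=4.5,interpolation=cv2.INTER_CUBIC))
```

```text
(no output)
```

View pics/topz.png

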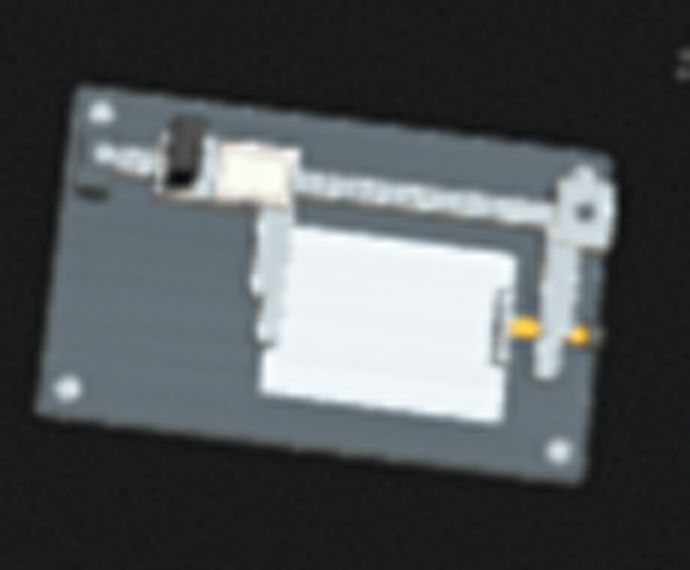

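View pics/topo.png

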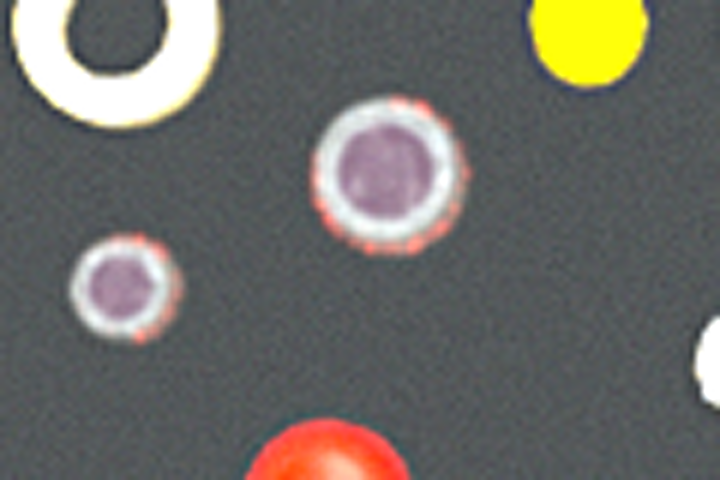

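View pics/scz.png

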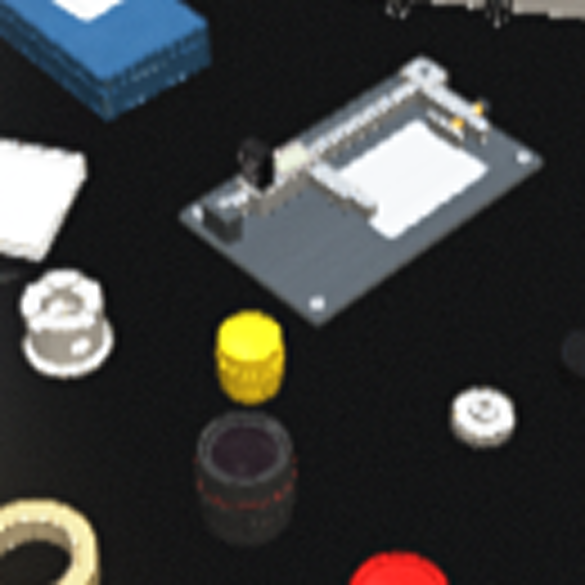

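The plate is turned a few degrees. Its beam lies on the far (+x) side and the fixed jaw and anvil are on the right (-y). Next step: segment and cast rays.

```bash
cat > h.py <<'E'
import cv2, numpy as np
def ray(c,uv):
    K=np.array([[c['fx'],0,c['cx']],[0,c['fy'],c['cy']],[0,0,1]])
    p=cv2.undistortPoints(np.array(uv,float).reshape(-1,1,2),K,np.array(c['dist_coeffs'])).reshape(-1,2)
    d=np.c_[p,np.ones(len(p))]@c['R']   # R^T d
    o=-c['R'].T@c['t']
    return o,d
def toplane(c,uv,z):
    o,d=ray(c,uv); s=(z-o[2])/d[:,2]
    return o+d*s[:,None]
def proj(c,X):
    K=np.array([[c['fx'],0,c['cx']],[0,c['fy'],c['cy']],[0,0,1]])
    return cv2.projectPoints(np.array(X,float).reshape(-1,1,3),cv2.Rodrigues(c['R'])[0],c['t'],K,np.array(c['dist_coeffs']))[0].reshape(-1,2)
E
python3 - <<'E'
from workcell import r
from h import *
c=r.get_calibration("top"); im=cv2.imread("pics/top0.png")
# plate: mask of steel-ish pixels
g=im.max(2)
m=(g>70).astype(np.uint8); m[:, :268]=0; m[:,375:]=0; m[:128]=0; m[205:]=0
m=cv2.morphologyEx(m,cv2.MORPH_CLOSE,np.ones((5,5)))
cs,_=cv2.findContours(m,cv2.RETR_EXTERNAL,cv2.CHAIN_APPROX_NONE)
cn=max(cs,key=cv2.contourArea)
W=toplane(c,cn.reshape(-1,2),0.010)[:,:2]
rect=cv2.minAreaRect((W*1000).astype(np.float32)); print("plate rect",rect)
box=cv2.boxPoints(rect); print(box)
# dark objectives in top
for z,(x0,y0,x1,y1) in {"big":(195,190,235,228),"small":(158,216,184,242)}.items():
    sub=im[y0:y1,x0:x1].astype(int); mm=(sub.max(2)>30).astype(np.uint8)
    cs,_=cv2.findContours(mm,cv2.RETR_EXTERNAL,cv2.CHAIN_APPROX_NONE)
    k=max(cs,key=cv2.contourArea).reshape(-1,2)+[x0,y0]
    e=cv2.fitEllipse(k); print(z,e,toplane(c,[e[0]],0.052))
    ww=toplane(c,k,0.052)[:,:2]*1000; print(cv2.minEnclosingCircle(ww.astype(np.float32)))
E
```

```text
plate rect ((554.4287109375, 70.215576171875), (197.83192443847656, 120.01441192626953), 81.89153289794922)
[[481.06958  -19.247635]
 [599.88416  -36.17537 ]
 [627.78784  159.67879 ]
 [508.97327  176.60652 ]]
big ((214.39517211914062, 208.8990936279297), (26.691347122192383, 26.990726470947266), 40.007720947265625) [[0.46323462 0.29051704 0.052     ]]
((463.3503723144531, 290.426025390625), 27.926401138305664)
small ((170.6468048095703, 227.57447814941406), (18.52552604675293, 18.91359519958496), 108.87078857421875) [[0.4271122  0.37765849 0.052     ]]
((426.86468505859375, 377.72674560546875), 19.793237686157227)
```

>>> move_arm(
  increments=[
    [[0,0,0,0,0,-8,0.094],[0,0,0,0,0,-8,0.094],[0,0,0,0,0,-8,0.094],[0,0,0,0,0,-8,0.094],[0,0,0,0,0,-8,0.094],[0,0,0,0,0,-8,0.094],[0,0,0,0,0,-8,0.094],[0.047,0.006,0,0,0,0,0.094],[0.047,0.006,0,0,0,0,0.094],[0.047,0.006,0,0,0,0,0.094]],
  ],
)

```text
time_s: 1.1
eef_pos: [0.2692, -0.3543, 0.2068]
tool_rot: [-0.009, 0.745, 0.667, 0.003]
ft_force: [1.2, 0.1, 0.6]
grip_width: 1.001
```

>>> move_arm(
  increments=[
    [[0.047,0.009,-0.002,0,0,0,0.094],[0.047,0.009,-0.002,0,0,0,0.094],[0.047,0.009,-0.002,0,0,0,0.094],[0.047,0.009,-0.002,0,0,0,0.094],[0.047,0.009,-0.002,0,0,0,0.094],[0.047,0.009,-0.002,0,0,0,0.094],[0.047,0.009,-0.002,0,0,0,0.094],[0.047,0.009,-0.002,0,0,0,0.094],[0.047,0.009,-0.002,0,0,0,0.094],[0.047,0.009,-0.002,0,0,0,0.094],[0.047,0.009,-0.002,0,0,0,0.094],[0.047,0.009,-0.002,0,0,0,0.094]],
  ],
)

```text
time_s: 2.3
eef_pos: [0.4392, 0.2176, 0.237]
tool_rot: [-0.01, 0.747, 0.665, 0.004]
ft_force: [0.9, -0.6, -0.3]
grip_width: 0.999
```

```bash
cat >> h.py <<'E'
from scipy.spatial.transform import Rotation as Ro
def pose(s):
    q=s['tool_rot']; R=Ro.from_quat([q[1],q[2],q[3],q[0]]).as_matrix(); return R,np.array(s['eef_pos'])
def report(s):
    R,p=pose(s); print("t",s['time_s'],"p",p.round(4),"xaxis yaw",np.degrees(np.arctan2(R[1,0],R[0,0])).round(2),"zaxis",R[:,2].round(3),"F",np.array(s['ft_force']).round(2),"w",s['grip_width'], "j6",s['joints'][5])
E
python3 - <<'E'
from workcell import r
from h import *
report(r.get_state())
c=r.get_calibration("wrist"); im=r.capture("wrist"); np.save("wc.npy",c,allow_pickle=True)
print(c['R'],c['t'],c['fx'],c['cx'],c['cy'],c['dist_coeffs'])
cv2.imwrite("pics/w1.png",im[:,:,::-1]); report(r.get_state())
E
```

```text
t 2.3 p [0.4392 0.2176 0.237 ] xaxis yaw 83.4 zaxis [-0.008  0.02  -1.   ] F [ 0.93 -0.62 -0.31] w 0.9992527356855384 j6 0.4477572842215325
[[ 0.99321916 -0.11581105 -0.01017392]
 [-0.11067347 -0.96868422  0.22226621]
 [-0.03559619 -0.21963307 -0.97493293]] [-0.40878407  0.23280803  0.47381684] 286.2635971203468 256.3723465500375 188.40943957989248 [-0.0151923  0.         0.         0.         0.       ]
t 2.35 p [0.4403 0.2242 0.2361] xaxis yaw 83.75 zaxis [-0.008  0.026 -1.   ] F [ 1.24  3.5  -0.46] w 0.9983682341924831 j6 0.4500709470556299
```

View pics/w1.png

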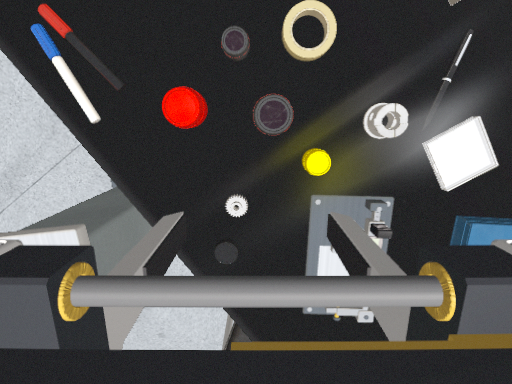

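The wrist view shows the objective at (273,114), with red, yellow, the small look-alike and the tape around it. I'll let the arm settle, then measure again.

>>> move_arm(
  increments=[
    [[0,0,0,0,0,0,0.094],[0,0,0,0,0,0,0.094],[0,0,0,0,0,0,0.094]],
  ],
)

```text
time_s: 2.65
eef_pos: [0.4393, 0.2253, 0.2339]
tool_rot: [-0.013, 0.743, 0.669, 0.003]
ft_force: [0.5, -0.1, 0.4]
grip_width: 1.004
```

```bash
cat >> h.py <<'E'
def delta(s,target,yaw):
    # tool-frame shift (mm) and rotvec (deg) to reach target with tool down, tool x at yaw
    R,p=pose(s); y=np.radians(yaw)
    T=np.array([[np.cos(y),np.sin(y),0],[np.sin(y),-np.cos(y),0],[0,0,-1]])
    print("shift mm",(R.T@(np.array(target)-p)*1000).round(1),"turn deg",np.degrees(Ro.from_matrix(R.T@T).as_rotvec()).round(2))
E
python3 - <<'E'
from workcell import r
from h import *
s=r.get_state(); report(s)
c=r.get_calibration("wrist"); im=r.capture("wrist")[:,:,::-1].copy(); cv2.imwrite("pics/w2.png",im)
uv=proj(c,[.463,.290,.052])[0]; print(uv)
x0,y0=(uv-28).astype(int); 
sub=im[max(y0,0):y0+56,x0:x0+56]
cv2.imwrite("pics/w2z.png",cv2.resize(cv2.convertScaleAbs(sub,alpha=2.5),None,fx=9,fy=9,interpolation=cv2.INTER_CUBIC)); print(x0,y0)
delta(s,[.463,.290,.2],81.9)
E
```

```text
t 2.65 p [0.4393 0.2253 0.2339] xaxis yaw 83.99 zaxis [-0.013  0.024 -1.   ] F [ 0.49 -0.07  0.42] w 1.0037248935247594 j6 0.44896895510041995
[272.60525238 122.47955986]
244 94
shift mm [66.  17.3 35.1] turn deg [-0.9  -1.28  2.1 ]
```

View pics/w2z.png

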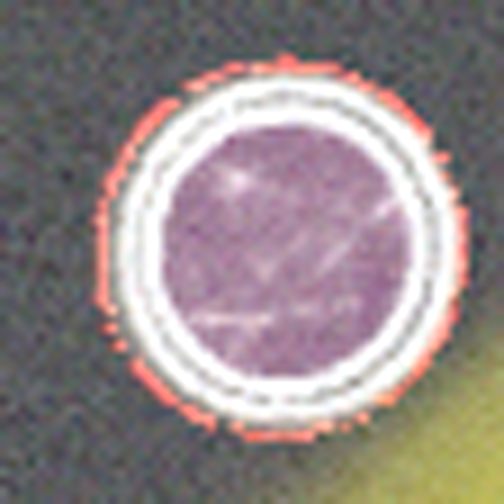

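Run:
```python
from workcell import r
from h import *
c=r.get_calibration("wrist"); o=toplane(c,[[275.0,121.3]],.052)[0]; print(o)
e=toplane(c,[[244+112/9-.5,121.3],[244+455/9-.5,121.3]],.052); print(e, np.linalg.norm(e[1]-e[0]))
im=cv2.imread("pics/w2.png")
# ring mask
mm=np.zeros(im.shape[:2],np.uint8); sub=im[94:150,244:300]; mm[94:150,244:300]=((sub.min(2)>60)).astype(np.uint8)
cs,_=cv2.findContours(mm,cv2.RETR_EXTERNAL,cv2.CHAIN_APPROX_NONE); k=max(cs,key=cv2.contourArea); e=cv2.fitEllipse(k); print(e,toplane(c,[e[0]],.052))
t=r.get_calibration("top"); print("top ring", toplane(t,[[150+387/6-.5+.5*0,180+170/6-.4]],.052))
```

```text
[0.46605318 0.29080581 0.052     ]
[[0.44341533 0.2932158  0.052     ]
 [0.48865545 0.28841023 0.052     ]] 0.04549463443797127
((275.1950988769531, 121.13306427001953), (38.40602493286133, 38.80864715576172), 4.048678398132324) [[0.46630267 0.29097486 0.052     ]]
top ring [[0.46517516 0.29129854 0.052     ]]
```

>>> move_arm(
  increments=[
    [[0.034,0.01,0.02,-0.9,-1.3,2.1,0.09],[0.034,0.01,0.03,0,0,0,0.09],[0,0,0.03,0,0,0,0.09],[0,0,0.03,0,0,0,0.09],[0,0,0,0,0,0,0.09],[0,0,0,0,0,0,0.09]],
  ],
)

```text
time_s: 3.3
eef_pos: [0.4723, 0.2839, 0.1266]
tool_rot: [0.003, 0.761, 0.649, 0.004]
ft_force: [0.0, -0.5, 0.6]
grip_width: 0.961
```

Run:
```python
from workcell import r
from h import *
s=r.get_state(); report(s); delta(s,[.4658,.291,.037],81.9)
```

```text
t 3.3 p [0.4723 0.2839 0.1266] xaxis yaw 80.88 zaxis [ 0.01   0.001 -1.   ] F [ 0.04 -0.5   0.64] w 0.9606175916324671 j6 0.6000601090208832
shift mm [ 5.8 -8.4 89.5] turn deg [ 0.56 -0.12 -1.02]
```

>>> move_arm(
  increments=[
    [[0.006,-0.008,0.02,0.5,0,-1,0.09],[0,0,0.025,0,0,0,0.09],[0,0,0.015,0,0,0,0.09],[0,0,0,0,0,0,0.09]],
  ],
)

```text
time_s: 3.7
eef_pos: [0.471, 0.2903, 0.0748]
tool_rot: [0.002, 0.757, 0.653, 0.009]
ft_force: [-0.6, -1.2, -0.8]
grip_width: 0.957
```

Run:
```python
from workcell import r
from h import *
s=r.get_state(); report(s); delta(s,[.4658,.291,.037],81.9)
im=r.capture("wrist")[:,:,::-1].copy(); cv2.imwrite("pics/w3.png",im)
```

```text
t 3.7 p [0.471  0.2903 0.0748] xaxis yaw 81.6 zaxis [ 0.015  0.008 -1.   ] F [-0.58 -1.16 -0.81] w 0.957440811507453 j6 0.5958248466479897
shift mm [-0.4 -5.8 37.7] turn deg [ 0.8  -0.6  -0.31]
```

View pics/w3.png

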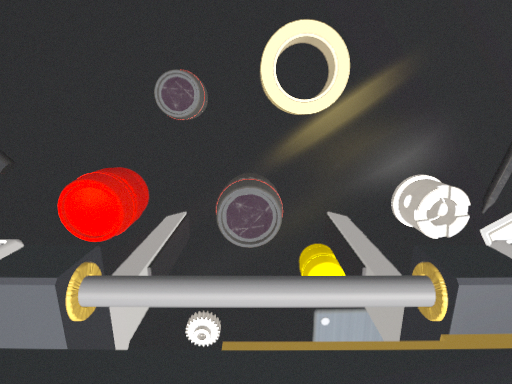

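The barrel at (249,215) sits between the fingers, slightly left of their middle. That agrees with the -6 mm correction, so I'll descend and grip.

>>> move_arm(
  increments=[
    [[0,-0.005,0.012,0.8,-0.6,0,0.09],[0,-0.001,0.012,0,0,0,0.09],[0,0,0.012,0,0,0,0.09],[0,0,0,0,0,0,0.09]],
  ],
)

```text
time_s: 4.15
eef_pos: [0.4684, 0.2926, 0.0417]
tool_rot: [0.001, 0.757, 0.653, 0.004]
ft_force: [-0.3, -0.2, -0.2]
grip_width: 0.957
```

Run:
```python
from workcell import r
from h import *
s=r.get_state(); report(s); delta(s,[.4658,.291,.037],81.9)
```

```text
t 4.15 p [0.4684 0.2926 0.0417] xaxis yaw 81.55 zaxis [ 0.008  0.004 -1.   ] F [-0.3  -0.24 -0.19] w 0.9573455194522051 j6 0.603291861489457
shift mm [-2.  -2.4  4.7] turn deg [ 0.4  -0.26 -0.35]
```

>>> move_arm(
  increments=[
    [[-0.002,-0.002,0.006,0.4,-0.2,0,0.09],[0,-0.001,0,0,0,0,0.09],[0,0,0,0,0,0,0.04],[0,0,0,0,0,0,0.04],[0,0,0,0,0,0,0.04],[0,0,0,0,0,0,0.04],[0,0,0,0,0,0,0.04]],
  ],
  force=12,
)

```text
time_s: 4.85
eef_pos: [0.4655, 0.2913, 0.0359]
tool_rot: [-0.0, 0.757, 0.653, 0.001]
ft_force: [-0.7, -0.7, -0.5]
grip_width: 0.569
```

Run:
```python
from workcell import r
from h import *
s=r.get_state(); report(s)
```

```text
t 4.85 p [0.4655 0.2913 0.0359] xaxis yaw 81.56 zaxis [ 0.001  0.002 -1.   ] F [-0.71 -0.67 -0.51] w 0.5685220854398778 j6 0.6023431552929512
```

>>> move_arm(
  increments=[
    [[0,0,0,0,0,0,0.04],[0,0,0,0,0,0,0.04],[0,0,0,0,0,0,0.04]],
  ],
  force=12,
)

```text
time_s: 5.15
eef_pos: [0.4657, 0.2913, 0.0359]
tool_rot: [-0.0, 0.757, 0.653, 0.001]
ft_force: [0.9, -0.7, 0.2]
grip_width: 0.533
```

>>> move_arm(
  increments=[
    [[0,0,-0.02,0,0,0,0.04],[0,0,-0.03,0,0,0,0.04],[0,0,-0.04,0,0,0,0.04],[0,0,-0.03,0,0,0,0.04],[0,0,0,0,0,0,0.04]],
  ],
)

```text
time_s: 5.65
eef_pos: [0.4619, 0.2895, 0.1534]
tool_rot: [-0.002, 0.757, 0.653, -0.006]
ft_force: [0.7, 0.6, -2.7]
grip_width: 0.535
```

Run:
```python
from workcell import r
from h import *
s=r.get_state(); report(s)
t=r.get_calibration("top")
im=r.capture("top")[:,:,::-1].copy(); cv2.imwrite("pics/top1.png",im)
print("cams",-t['R'].T@t['t'])
c=r.get_calibration("wrist");print(-c['R'].T@c['t'])
th=np.radians(-8.11); O=np.array([.5413,.0493]); B=np.array([[np.cos(th),-np.sin(th)],[np.sin(th),np.cos(th)]])
def cal(z,u,v): 
    p=toplane(t,[[265+(u+.5)/6-.5,120+(v+.5)/6-.5]],z)[0,:2]; return ((p-O)@B*1000).round(1)
print("tab top left/right edges", cal(.058,168,150),cal(.058,210,150), "c",cal(.058,187,122), cal(.058,183,180))
print("mov jaw face top z28", cal(.028,292,250),cal(.028,274,340),"back",cal(.028,252,290))
print("shoe L/R", cal(.026,492,325),cal(.026,512,325), "ends",cal(.026,500,290),cal(.026,497,362))
print("fixed jaw face/back",cal(.028,540,310),cal(.028,565,310))
print("rest area corners z10",cal(.010,298,226),cal(.010,515,252),cal(.010,503,422),cal(.010,260,394))
```

```text
t 5.65 p [0.4619 0.2895 0.1534] xaxis yaw 81.56 zaxis [-0.012 -0.004 -1.   ] F [ 0.72  0.61 -2.69] w 0.5349025075899084 j6 0.6023749491575964
cams [0.36967838 0.21455564 0.92489426]
[0.4736758  0.35767605 0.31789231]
tab top left/right edges [37.6 88.9] [39.5 74.9] c [48.1 83.7] [27.9 82.7]
mov jaw face top z28 [15.8 40.3] [-16.6  43.1] back [-0.1 52.6]
shoe L/R [ -1.  -32.4] [ -0.  -39.4] ends [ 11.8 -34. ] [-13.7 -35.4]
fixed jaw face/back [  6.1 -48.3] [  7.3 -57.1]
rest area corners z10 [28.9 37.1] [ 29.9 -41.2] [-31.6 -42.7] [-32.8  44. ]
```

View pics/top1.png

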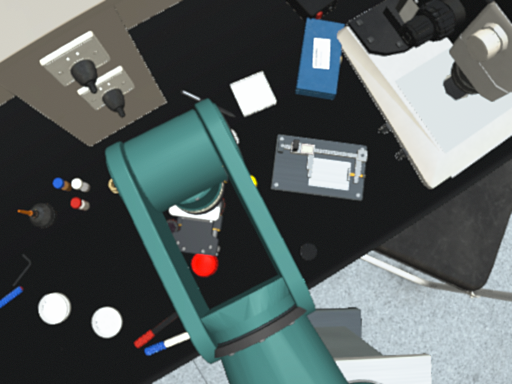

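Run:
```python
from workcell import r
from h import *
s=r.get_state(); report(s); delta(s,[.5405,.049,.13],81.9)
```

```text
t 5.7 p [0.4607 0.2889 0.1508] xaxis yaw 81.56 zaxis [-0.016 -0.006 -1.   ] F [ 0.28 -0.03 -2.78] w 0.5298928285845604 j6 0.6023674803381858
shift mm [-225.4  114.4   21.1] turn deg [-0.83  0.49 -0.34]
```

>>> move_arm(
  increments=[
    [[-0.02,0.01,0,-0.8,0.5,-0.3,0.04],[-0.035,0.018,0,0,0,0,0.04],[-0.04,0.02,0,0,0,0,0.04],[-0.04,0.02,0,0,0,0,0.04],[-0.04,0.02,0,0,0,0,0.04],[-0.03,0.016,0,0,0,0,0.04],[-0.015,0.008,0,0,0,0,0.04],[-0.005,0.002,0,0,0,0,0.04],[0,0,0,0,0,0,0.04],[0,0,0,0,0,0,0.04]],
  ],
)

```text
time_s: 6.7
eef_pos: [0.5298, 0.0418, 0.1197]
tool_rot: [-0.014, 0.754, 0.657, -0.018]
ft_force: [-0.3, 0.7, -3.3]
grip_width: 0.536
```

Run:
```python
from workcell import r
from h import *
s=r.get_state(); report(s); delta(s,[.5405,.049,.08],81.9)
im=r.capture("wrist")[:,:,::-1].copy(); cv2.imwrite("pics/w4.png",im)
im=r.capture("scene")[:,:,::-1].copy(); cv2.imwrite("pics/s4.png",cv2.resize(im[90:230,190:330],None,fx=4,fy=4))
```

```text
t 6.7 p [0.5298 0.0418 0.1197] xaxis yaw 82.12 zaxis [-0.046 -0.002 -0.999] F [-0.31  0.68 -3.28] w 0.5356026415370311 j6 0.11225984671731482
shift mm [ 8.9 11.3 39.1] turn deg [-2.59  0.5   0.21]
```

View pics/w4.png

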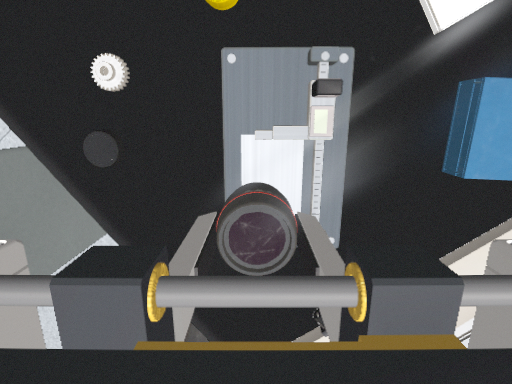

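View pics/s4.png

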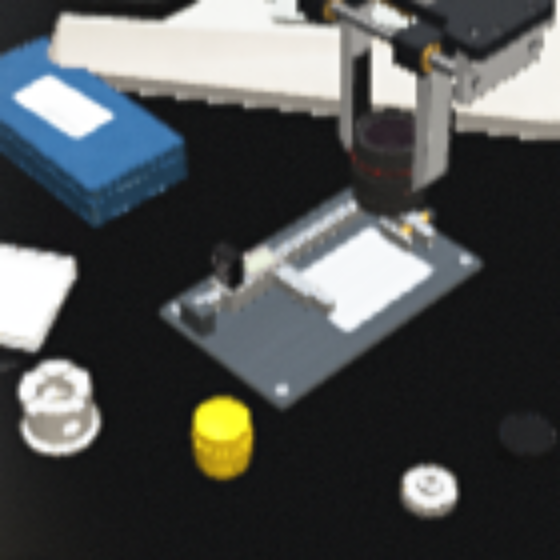

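The carried objective is at (257,235). The tab is at (327,87), with the moving jaw at about row 132. I'll correct the tilt and then measure again from here.

>>> move_arm(
  increments=[
    [[0.008,0.01,0.0,-2.5,0.5,0,0.04],[0,0,0,0,0,0,0.04],[0,0,0,0,0,0,0.04],[0,0,0,0,0,0,0.04]],
  ],
)

```text
time_s: 7.2
eef_pos: [0.5402, 0.0523, 0.1203]
tool_rot: [-0.0, 0.752, 0.659, -0.0]
ft_force: [0.1, 0.0, -3.2]
grip_width: 0.533
```

Run:
```python
from workcell import r
from h import *
s=r.get_state(); report(s); delta(s,[.5405,.049,.08],81.9)
c=r.get_calibration("wrist"); np.save("w5.npy",c,allow_pickle=True)
im=r.capture("wrist")[:,:,::-1].copy(); cv2.imwrite("pics/w5.png",im)
cv2.imwrite("pics/w5z.png",cv2.resize(im[20:240,200:370],None,fx=2.7*1.0,fy=2.7,interpolation=cv2.INTER_CUBIC))
```

```text
t 7.2 p [0.5402 0.0523 0.1203] xaxis yaw 82.5 zaxis [-0.  0. -1.] F [ 0.07  0.05 -3.15] w 0.533450326311123 j6 0.12266944211233723
shift mm [-3.2  0.8 40.3] turn deg [-0.02 -0.02  0.6 ]
```

View pics/w5z.png

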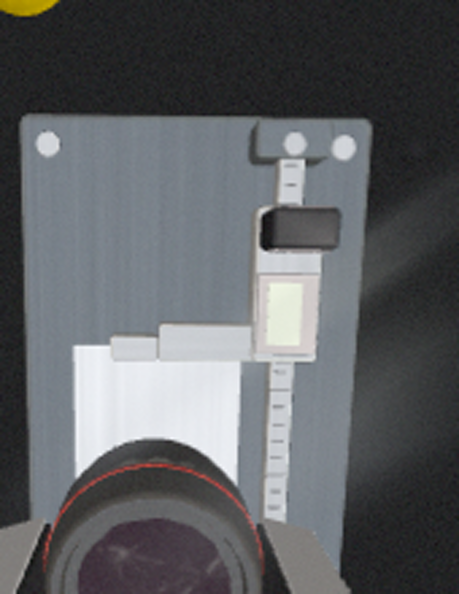

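Run:
```python
from h import *
c=np.load("w5.npy",allow_pickle=True).item()
def w(u,v,z): return toplane(c,[[200+(u+.5)/2.7-.5,20+(v+.5)/2.7-.5]],z)[0,:2]*1000
A=w(22,116,.01);B=w(371,121,.01); print("corners",A,B,np.linalg.norm(A-B), "xaxis ang",np.degrees(np.arctan2(*(B-A)[::-1])))
L1,L2=w(22,130,.01),w(32,510,.01); R1,R2=w(371,130,.01),w(342,560,.01)
for a,b in((L1,L2),(R1,R2)): print("y ang",np.degrees(np.arctan2(*(a-b)[::-1]))-90)
th=np.radians(-8.1)
ex=np.array([np.cos(th),np.sin(th)]); ey=np.array([-np.sin(th),np.cos(th)])
O=(A+B)/2-10*ex-120*ey; print("origin",O)
f=lambda p:np.round([(p-O)@ex,(p-O)@ey],1)
print("tab top",[f(w(*q,.058)) for q in((272,207),(341,209),(341,248),(270,246))])
print("jaw face top edge z28",f(w(112,360,.028)),f(w(155,360,.028)),"carr front z33",f(w(253,360,.033)),f(w(315,360,.033)))
print("rest +y corners",f(w(74,346,.01)))
```

```text
corners [512.08062558 173.92950071] [628.00605511 157.04247358] 117.14895175122204 xaxis ang -8.288063512162475
y ang -8.228038172940202
y ang -7.876789401651365
origin [543.23495594  48.09216053]
tab top [array([29.5, 88.4]), array([49.2, 88.1]), array([49.9, 77.3]), array([29.4, 77.7])]
jaw face top edge z28 [-17.7  40.8] [-3.2 40.9] carr front z33 [29.1 41.8] [49.6 42. ]
rest +y corners [-32.2  43.5]
```

>>> move_arm(
  increments=[
    [[-0.003,0.001,0.02,0,0,0.5,0.04],[-0.001,0,0.025,0,0,0,0.04],[0,0,0.015,0,0,0,0.04],[0,0,0,0,0,0,0.04],[0,0,0,0,0,0,0.04]],
  ],
)

```text
time_s: 7.75
eef_pos: [0.5419, 0.0479, 0.061]
tool_rot: [0.001, 0.755, 0.656, 0.001]
ft_force: [-0.1, 0.3, -1.5]
grip_width: 0.534
```

Run:
```python
from workcell import r
from h import *
s=r.get_state(); report(s); delta(s,[.5415,.0485,.046],81.9)
```

```text
t 7.75 p [0.5419 0.0479 0.061 ] xaxis yaw 82.0 zaxis [ 0.003 -0.    -1.   ] F [-0.15  0.3  -1.53] w 0.5344708002035695 j6 0.1236888309749944
shift mm [ 0.5 -0.6 15. ] turn deg [ 0.15 -0.01  0.1 ]
```

>>> move_arm(
  increments=[
    [[0,0,0.006,0,0,0,0.04],[0,0,0.005,0,0,0,0.04],[0,0,0.001,0,0,0,0.04],[0,0,0,0,0,0,0.04]],
  ],
)

```text
time_s: 8.15
eef_pos: [0.544, 0.0478, 0.0512]
tool_rot: [0.003, 0.755, 0.656, 0.003]
ft_force: [0.1, -0.5, -3.1]
grip_width: 0.537
```

>>> move_arm(
  increments=[
    [[0,0,0.001,0,0,0,0.04],[0,0,0.001,0,0,0,0.04]],
  ],
)

```text
time_s: 8.35
eef_pos: [0.5445, 0.0478, 0.0499]
tool_rot: [0.003, 0.755, 0.656, 0.003]
ft_force: [-0.3, 0.2, -3.4]
grip_width: 0.533
```

>>> move_arm(
  increments=[
    [[0.001,-0.003,0.002,0.4,0,0,0.04],[0,0,0.001,0,0,0,0.04],[0,0,0.001,0,0,0,0.04]],
  ],
)

```text
time_s: 8.65
eef_pos: [0.5417, 0.0494, 0.0459]
tool_rot: [0.001, 0.755, 0.656, 0.001]
ft_force: [-1.1, -0.0, 4.0]
grip_width: 0.54
```

It's down on the plate (about 7 N change in the wrist force). Now releasing.

>>> move_arm(
  increments=[
    [[0,0,-0.0005,0,0,0,0.068],[0,0,0,0,0,0,0.068],[0,0,0,0,0,0,0.068],[0,0,0,0,0,0,0.068]],
  ],
)

```text
time_s: 9.05
eef_pos: [0.5434, 0.0494, 0.0486]
tool_rot: [0.002, 0.755, 0.656, 0.003]
ft_force: [0.2, -0.0, -0.3]
grip_width: 0.723
```

Run:
```python
from workcell import r
from h import *
s=r.get_state(); report(s)
im=r.capture("wrist")[:,:,::-1].copy(); cv2.imwrite("pics/w6.png",im)
```

```text
t 9.05 p [0.5434 0.0494 0.0486] xaxis yaw 82.01 zaxis [ 0.007  0.001 -1.   ] F [ 0.25 -0.04 -0.31] w 0.7229724099017097 j6 0.12560706995595794
```

View pics/w6.png

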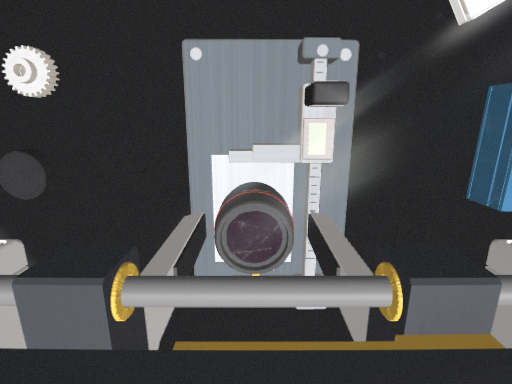

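The objective stands free between the jaws at (255,232). I'll lift clear, shut the fingers and go behind the tab.

>>> move_arm(
  increments=[
    [[0,0,-0.015,0,0,0,0.068],[0,0,-0.03,0,0,0,0.068],[0,0,-0.035,0,0,0,0.068],[0,0,0,0,0,0,0.068],[0,0,0,0,0,0,0]],
  ],
  force=10,
)

```text
time_s: 9.6
eef_pos: [0.5429, 0.0493, 0.1345]
tool_rot: [0.002, 0.755, 0.656, 0.003]
ft_force: [0.2, -0.0, -0.3]
grip_width: 0.668
```

Run:
```python
from workcell import r
from h import *
s=r.get_state(); report(s); delta(s,[.5975,.1508,.12],81.9)
```

```text
t 9.6 p [0.5429 0.0493 0.1345] xaxis yaw 82.01 zaxis [ 0.008  0.001 -1.   ] F [ 0.17 -0.01 -0.34] w 0.668352008366441 j6 0.12560285790820624
shift mm [108.1  39.9  15. ] turn deg [ 0.44 -0.1   0.11]
```

>>> move_arm(
  increments=[
    [[0.03,0.01,0,0.4,0,0,0],[0.03,0.01,0,0,0,0,0],[0.03,0.01,0,0,0,0,0],[0.018,0.01,0,0,0,0,0],[0,0,0,0,0,0,0],[0,0,0,0,0,0,0],[0,0,0,0,0,0,0]],
  ],
)

```text
time_s: 10.3
eef_pos: [0.5963, 0.1519, 0.1302]
tool_rot: [-0.002, 0.756, 0.655, -0.003]
ft_force: [0.3, -1.4, 0.7]
grip_width: 0.079
```

Run:
```python
from workcell import r
from h import *
s=r.get_state(); report(s); delta(s,[.5975,.1508,.055],81.9)
for n in["wrist","scene"]:
    im=r.capture(n)[:,:,::-1].copy(); cv2.imwrite(f"pics/{n}7.png",im)
cv2.imwrite("pics/s7.png",cv2.resize(im[90:230,190:330],None,fx=4,fy=4))
```

```text
t 10.3 p [0.5963 0.1519 0.1302] xaxis yaw 81.86 zaxis [-0.007 -0.001 -1.   ] F [ 0.33 -1.41  0.66] w 0.07914082387170898 j6 0.2995417265567433
shift mm [-0.8  1.8 75.2] turn deg [-0.38  0.12 -0.05]
```

View pics/wrist7.png

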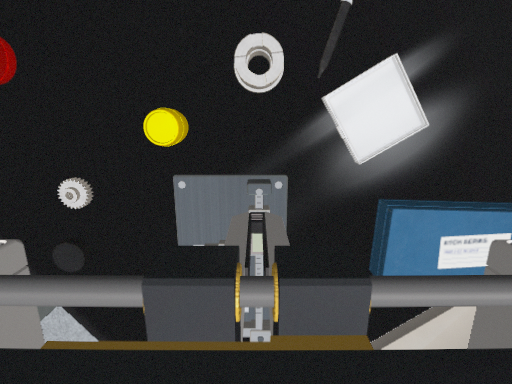

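View pics/s7.png

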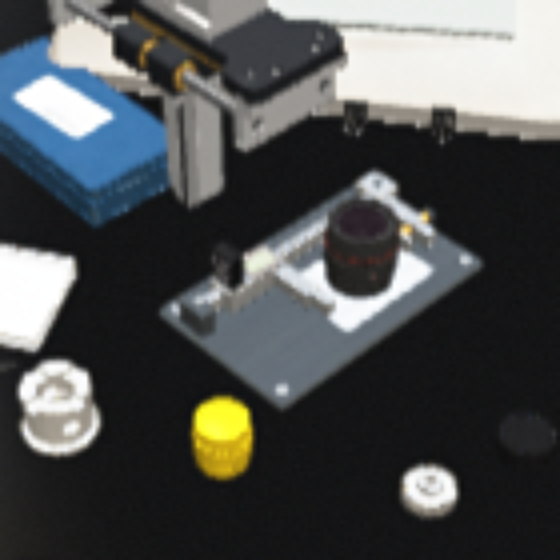

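The objective stands upright on the rest area with the shut fingers lined up over the beam end. Descending behind the tab.

>>> move_arm(
  increments=[
    [[0,0.002,0.02,-0.4,0,0,0],[0,0,0.025,0,0,0,0],[0,0,0.018,0,0,0,0],[0,0,0.005,0,0,0,0],[0,0,0,0,0,0,0],[0,0,0,0,0,0,0]],
  ],
)

```text
time_s: 11.0
eef_pos: [0.5987, 0.1468, 0.0644]
tool_rot: [0.003, 0.758, 0.653, 0.002]
ft_force: [-0.8, 0.4, -0.4]
grip_width: 0.006
```

Run:
```python
from workcell import r
from h import *
s=r.get_state(); report(s); delta(s,[.5955,.138,.055],81.9)
im=r.capture("scene")[:,:,::-1].copy()
cv2.imwrite("pics/s8.png",cv2.resize(im[90:230,190:330],None,fx=4,fy=4))
```

```text
t 11.0 p [0.5987 0.1468 0.0644] xaxis yaw 81.48 zaxis [ 0.006 -0.002 -1.   ] F [-0.85  0.41 -0.4 ] w 0.005738061820677545 j6 0.29926083865612113
shift mm [-9.2 -1.9  9.4] turn deg [ 0.37  0.06 -0.42]
```

View pics/s8.png

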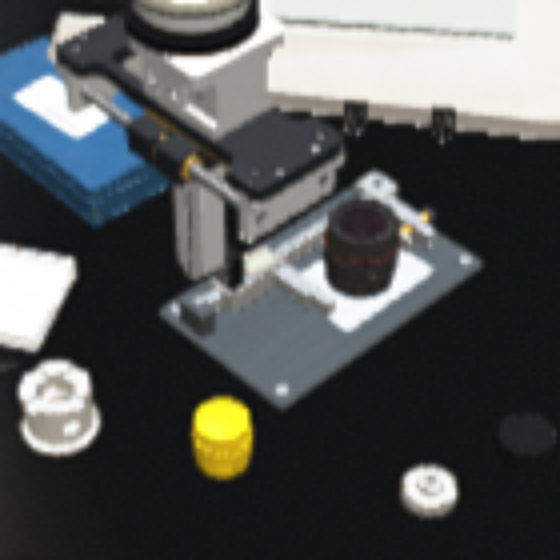

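>>> move_arm(
  increments=[
    [[0,-0.002,0.008,0.3,0,-0.4,0],[0,0,0.001,0,0,0,0],[0,0,0,0,0,0,0]],
  ],
)

```text
time_s: 11.35
eef_pos: [0.5985, 0.1474, 0.0579]
tool_rot: [0.002, 0.755, 0.655, 0.002]
ft_force: [0.3, -0.4, 0.2]
grip_width: 0.006
```

```bash
cat >> h.py <<'E'
def cal(s):
    th=np.radians(-8.1); d=(np.array(s['eef_pos'])[:2]-[.5425,.0485])*1000; F=np.array(s['ft_force'])
    ex=np.array([np.cos(th),np.sin(th)]); ey=np.array([-np.sin(th),np.cos(th)])
    print("caliper xy mm",(d@ex).round(1),(d@ey).round(1),"F along cal x,y",(F[:2]@ex).round(2),(F[:2]@ey).round(2))
E
python3 - <<'E'
from workcell import r
from h import *
s=r.get_state(); report(s); cal(s)
E
```

```text
t 11.35 p [0.5985 0.1474 0.0579] xaxis yaw 81.91 zaxis [ 0.006 -0.    -1.   ] F [ 0.27 -0.4   0.16] w 0.005915645888564242 j6 0.29148907633124027
caliper xy mm 41.5 105.8 F along cal x,y 0.32 -0.36
```

>>> move_arm(
  increments=[
    [[-0.002,-0.002,0.002,0.2,0,0,0],[-0.002,-0.001,0.002,0,0,0,0],[-0.002,0,0.001,0,0,0,0],[-0.001,0,0,0,0,0,0]],
  ],
)

```text
time_s: 11.75
eef_pos: [0.5946, 0.1411, 0.0529]
tool_rot: [0.001, 0.755, 0.656, 0.002]
ft_force: [-0.0, 2.6, -0.5]
grip_width: 0.005
```

Run:
```python
from workcell import r
from h import *
s=r.get_state(); report(s); cal(s)
```

```text
t 11.75 p [0.5946 0.1411 0.0529] xaxis yaw 81.94 zaxis [ 0.004  0.001 -1.   ] F [-0.04  2.63 -0.49] w 0.0045300501789805455 j6 0.28020417710140966
caliper xy mm 38.5 99.1 F along cal x,y -0.41 2.6
```

First touch on the tab at caliper y = 99 (2.6 N). I'll push slowly and read the force each step.

>>> move_arm(
  increments=[
    [[-0.002,0.001,0,0,0,0,0],[-0.002,0,0,0,0,0,0],[-0.002,0,0,0,0,0,0],[-0.002,0,0,0,0,0,0]],
  ],
)

```text
time_s: 12.15
eef_pos: [0.5941, 0.1356, 0.053]
tool_rot: [-0.002, 0.755, 0.656, 0.003]
ft_force: [0.5, 2.7, -0.7]
grip_width: 0.008
```

Run:
```python
from workcell import r
from h import *
s=r.get_state(); report(s); cal(s)
```

```text
t 12.15 p [0.5941 0.1356 0.053 ] xaxis yaw 82.0 zaxis [ 0.003  0.007 -1.   ] F [ 0.5   2.74 -0.67] w 0.008297783195578924 j6 0.26603629416815117
caliper xy mm 38.8 93.5 F along cal x,y 0.11 2.78
```

>>> move_arm(
  increments=[
    [[-0.002,0.001,0,0,-0.3,0,0],[-0.002,0,0,0,0,0,0],[-0.002,0,0,0,0,0,0],[-0.002,0,0,0,0,0,0]],
  ],
)

```text
time_s: 12.55
eef_pos: [0.5934, 0.1274, 0.0529]
tool_rot: [-0.001, 0.755, 0.656, 0.001]
ft_force: [-0.7, 1.6, -0.5]
grip_width: 0.004
```

Run:
```python
from workcell import r
from h import *
s=r.get_state(); report(s); cal(s)
im=r.capture("top")[:,:,::-1].copy()
cv2.imwrite("pics/t9.png",cv2.resize(im[120:215,265:380],None,fx=6,fy=6,interpolation=cv2.INTER_CUBIC))
im=r.capture("scene")[:,:,::-1].copy()
cv2.imwrite("pics/s9.png",cv2.resize(im[120:220,220:320],None,fx=6,fy=6,interpolation=cv2.INTER_CUBIC))
```

```text
t 12.55 p [0.5934 0.1274 0.0529] xaxis yaw 82.02 zaxis [ 0.001  0.002 -1.   ] F [-0.75  1.6  -0.52] w 0.003545090025401668 j6 0.2557788578559776
caliper xy mm 39.2 85.3 F along cal x,y -0.97 1.47
```

View pics/t9.png

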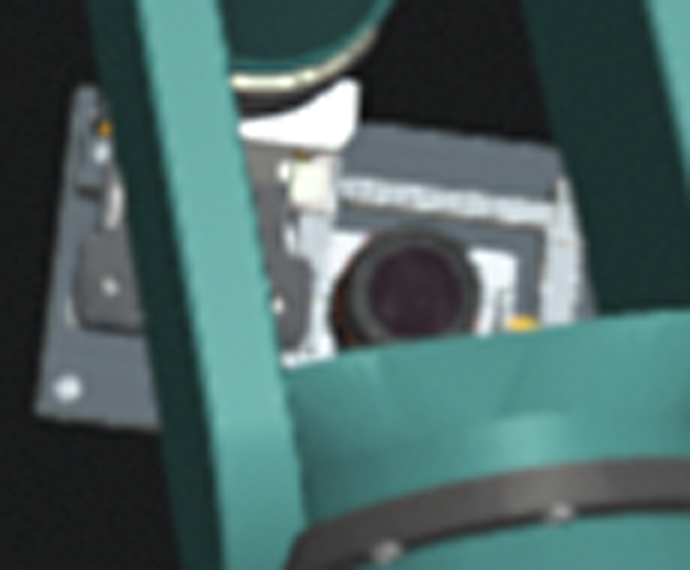

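View pics/s9.png

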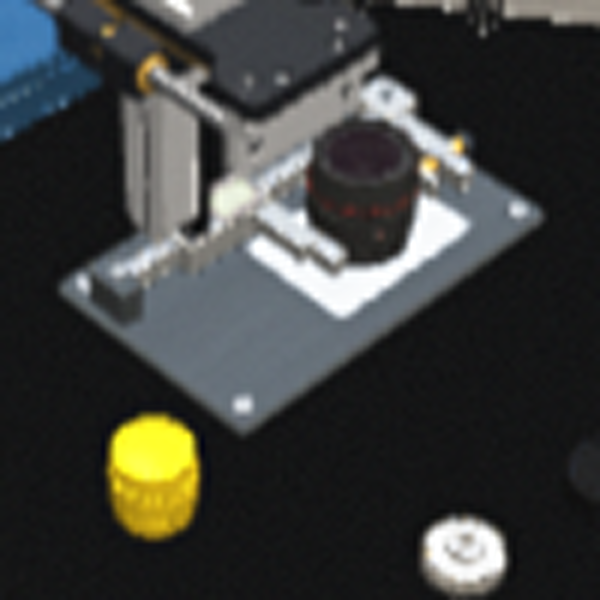

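Jaw face is just short of the barrel. I'll carry on in 1 mm rows.

>>> move_arm(
  increments=[
    [[-0.001,0.0005,0,0,0,0,0],[-0.001,0,0,0,0,0,0],[-0.001,0,0,0,0,0,0],[-0.001,0,0,0,0,0,0]],
  ],
)

```text
time_s: 13.05
eef_pos: [0.5931, 0.1245, 0.0529]
tool_rot: [-0.002, 0.755, 0.656, 0.002]
ft_force: [-0.4, 4.9, -0.4]
grip_width: 0.004
```

>>> move_arm(
  increments=[
    [[-0.001,0,0,0,0,0,0],[-0.001,0,0,0,0,0,0],[-0.001,0,0,0,0,0,0],[-0.001,0,0,0,0,0,0]],
  ],
)

```text
time_s: 13.45
eef_pos: [0.5927, 0.122, 0.053]
tool_rot: [-0.003, 0.754, 0.656, 0.003]
ft_force: [-1.0, 4.7, 0.2]
grip_width: 0.004
```

>>> move_arm(
  increments=[
    [[-0.001,0,0,0,0,0,0],[-0.001,0,0,0,0,0,0],[-0.001,0,0,0,0,0,0],[-0.001,0,0,0,0,0,0]],
  ],
)

```text
time_s: 13.85
eef_pos: [0.5923, 0.1194, 0.053]
tool_rot: [-0.003, 0.754, 0.657, 0.004]
ft_force: [-1.5, 4.3, -0.3]
grip_width: 0.004
```

Run:
```python
from workcell import r
from h import *
s=r.get_state(); report(s); cal(s)
im=r.capture("scene")[:,:,::-1].copy()
cv2.imwrite("pics/s10.png",cv2.resize(im[120:220,220:320],None,fx=6,fy=6,interpolation=cv2.INTER_CUBIC))
```

```text
t 13.85 p [0.5923 0.1194 0.053 ] xaxis yaw 82.11 zaxis [ 0.002  0.011 -1.   ] F [-1.46  4.26 -0.32] w 0.0038374504916576734 j6 0.23486065679311588
caliper xy mm 39.4 77.3 F along cal x,y -2.05 4.02
```

View pics/s10.png

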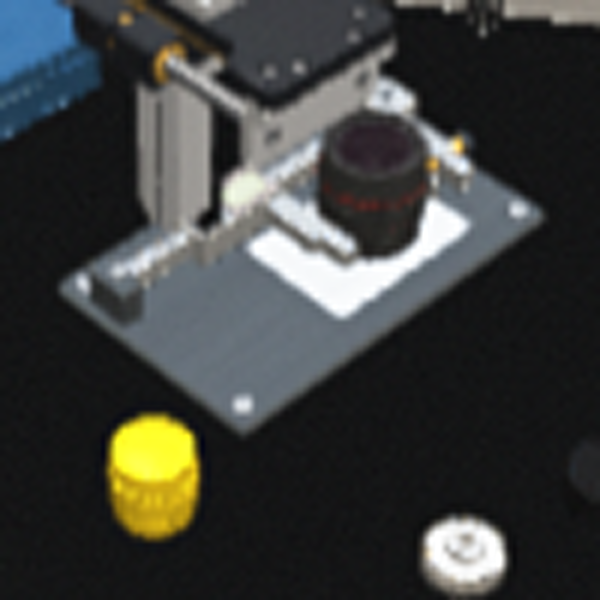

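>>> move_arm(
  increments=[
    [[-0.001,0,0,0,0,0,0],[-0.001,0,0,0,0,0,0]],
  ],
)

```text
time_s: 14.1
eef_pos: [0.5921, 0.118, 0.053]
tool_rot: [-0.004, 0.754, 0.657, 0.005]
ft_force: [-0.5, 5.2, 0.8]
grip_width: 0.005
```

>>> move_arm(
  increments=[
    [[-0.001,0,0,0,0,0,0],[-0.001,0,0,0,0,0,0]],
  ],
)

```text
time_s: 14.3
eef_pos: [0.5919, 0.1166, 0.053]
tool_rot: [-0.004, 0.754, 0.657, 0.005]
ft_force: [-0.3, 4.6, -0.6]
grip_width: 0.007
```

>>> move_arm(
  increments=[
    [[-0.001,0,0,0,0,0,0],[-0.001,0,0,0,0,0,0]],
  ],
)

```text
time_s: 14.5
eef_pos: [0.5919, 0.116, 0.0531]
tool_rot: [-0.005, 0.754, 0.657, 0.007]
ft_force: [1.4, 7.9, -0.4]
grip_width: 0.004
```

Force rises and motion stalls at caliper y of about 74, where the stop was expected. I'll finish with single rows.

>>> move_arm(
  increments=[
    [[-0.001,0,0,0,0,0,0]],
  ],
)

```text
time_s: 14.6
eef_pos: [0.5919, 0.1159, 0.0531]
tool_rot: [-0.005, 0.754, 0.657, 0.007]
ft_force: [0.4, 7.5, -0.8]
grip_width: 0.007
```

Run:
```python
from workcell import r
from h import *
s=r.get_state(); report(s); cal(s)
im=r.capture("scene")[:,:,::-1].copy()
s=r.get_state(); cal(s)
cv2.imwrite("pics/s11.png",cv2.resize(im[120:220,220:320],None,fx=6,fy=6,interpolation=cv2.INTER_CUBIC))
```

```text
t 14.6 p [0.5919 0.1159 0.0531] xaxis yaw 82.19 zaxis [ 0.004  0.018 -1.   ] F [ 0.45  7.52 -0.85] w 0.007086380093216626 j6 0.2227300194739097
caliper xy mm 39.4 73.7 F along cal x,y -0.62 7.5
caliper xy mm 39.4 73.8 F along cal x,y -0.84 6.0
```

View pics/s11.png

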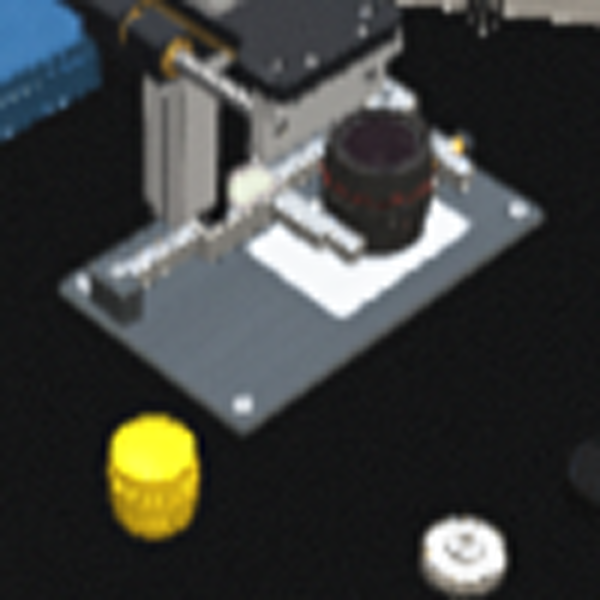

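>>> move_arm(
  increments=[
    [[-0.0013,0,0,0,0,0,0],[-0.0013,0,0,0,0,0,0]],
  ],
)

```text
time_s: 14.85
eef_pos: [0.5919, 0.1159, 0.0532]
tool_rot: [-0.007, 0.753, 0.658, 0.01]
ft_force: [-0.3, 6.7, -1.1]
grip_width: 0.005
```

>>> move_arm(
  increments=[
    [[-0.0013,0,0,0,-0.4,0,0]],
  ],
)

```text
time_s: 14.95
eef_pos: [0.5919, 0.1159, 0.0532]
tool_rot: [-0.005, 0.753, 0.658, 0.008]
ft_force: [-0.2, 7.1, -0.8]
grip_width: 0.002
```

Run:
```python
from workcell import r
from h import *
s=r.get_state(); report(s); cal(s)
```

```text
t 14.95 p [0.5919 0.1159 0.0532] xaxis yaw 82.24 zaxis [ 0.005  0.018 -1.   ] F [-0.19  7.11 -0.84] w 0.0017769380200394883 j6 0.2213731909273851
caliper xy mm 39.4 73.7 F along cal x,y -1.19 7.02
```

One more slightly firmer row, aiming for about 9 N at the tab (6 N on the barrel plus 3 N friction).

>>> move_arm(
  increments=[
    [[-0.0018,0,0,0,-0.4,0,0],[-0.0018,0,0,0,-0.3,0,0]],
  ],
)

```text
time_s: 15.15
eef_pos: [0.5919, 0.1158, 0.0531]
tool_rot: [-0.003, 0.753, 0.658, 0.006]
ft_force: [-0.1, 7.7, -0.9]
grip_width: 0.007
```

Run:
```python
from workcell import r
from h import *
s=r.get_state(); report(s); cal(s)
```

```text
t 15.15 p [0.5919 0.1158 0.0531] xaxis yaw 82.28 zaxis [ 0.005  0.013 -1.   ] F [-0.11  7.66 -0.94] w 0.006713287672767585 j6 0.22475062773739088
caliper xy mm 39.4 73.6 F along cal x,y -1.19 7.56
```

>>> move_arm(
  increments=[
    [[-0.0023,0,0,0,-0.4,0,0],[-0.0023,0,0,0,-0.3,0,0]],
  ],
)

```text
time_s: 15.35
eef_pos: [0.5919, 0.1157, 0.0531]
tool_rot: [-0.001, 0.753, 0.658, 0.005]
ft_force: [1.1, 9.2, -0.8]
grip_width: 0.003
```

Run:
```python
from workcell import r
from h import *
s=r.get_state(); report(s); cal(s)
```

```text
t 15.35 p [0.5919 0.1157 0.0531] xaxis yaw 82.35 zaxis [ 0.006  0.009 -1.   ] F [ 1.13  9.22 -0.79] w 0.002862578365069731 j6 0.2264794279744822
caliper xy mm 39.4 73.5 F along cal x,y -0.18 9.29
```

9.2 N at the tab, about 6 N on the barrel. Backing straight off, then up.

>>> move_arm(
  increments=[
    [[0.004,0,0,0,0,0,0],[0.008,0,0,0,0,0,0],[0.006,0,-0.005,0,0,0,0],[0,0,-0.02,0,0,0,0],[0,0,-0.04,0,0,0,0],[0,0,-0.04,0,0,0,0],[0.03,0,-0.03,0,0,0,0],[0.04,0,0,0,0,0,0],[0.04,0,0,0,0,0,0],[0,0,0,0,0,0,0]],
  ],
)

```text
time_s: 16.35
eef_pos: [0.6119, 0.2386, 0.1964]
tool_rot: [0.007, 0.755, 0.655, 0.002]
ft_force: [0.3, 0.6, -0.6]
grip_width: 0.004
```

Run:
```python
from workcell import r
from h import *
s=r.get_state(); report(s); cal(s)
c=r.get_calibration("wrist")
w=r.capture("wrist")[:,:,::-1].copy(); cv2.imwrite("pics/w12.png",w)
im=r.capture("scene")[:,:,::-1].copy(); cv2.imwrite("pics/scene12.png",im)
cv2.imwrite("pics/s12.png",cv2.resize(im[120:250,190:320],None,fx=4.5,fy=4.5,interpolation=cv2.INTER_CUBIC))
im=r.capture("top")[:,:,::-1].copy(); cv2.imwrite("pics/top12.png",im)
cv2.imwrite("pics/t12.png",cv2.resize(im[120:215,265:380],None,fx=6,fy=6,interpolation=cv2.INTER_CUBIC))
```

```text
t 16.35 p [0.6119 0.2386 0.1964] xaxis yaw 81.88 zaxis [ 0.012 -0.008 -1.   ] F [ 0.27  0.64 -0.59] w 0.004487130313509844 j6 0.4317090873714254
caliper xy mm 41.9 198.0 F along cal x,y 0.18 0.68
```

View pics/s12.png

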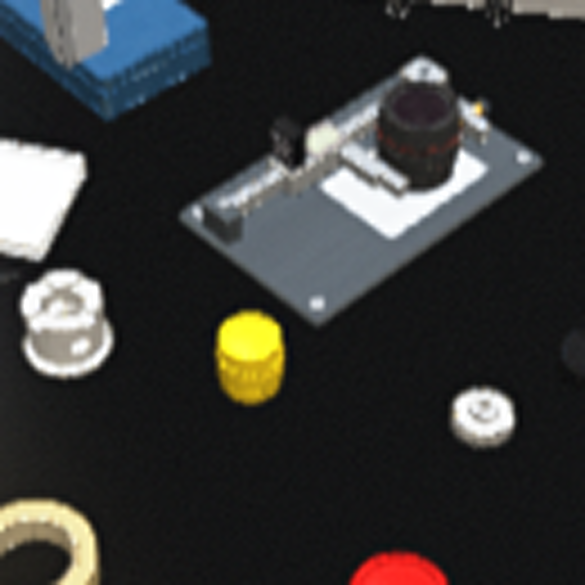

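View pics/t12.png

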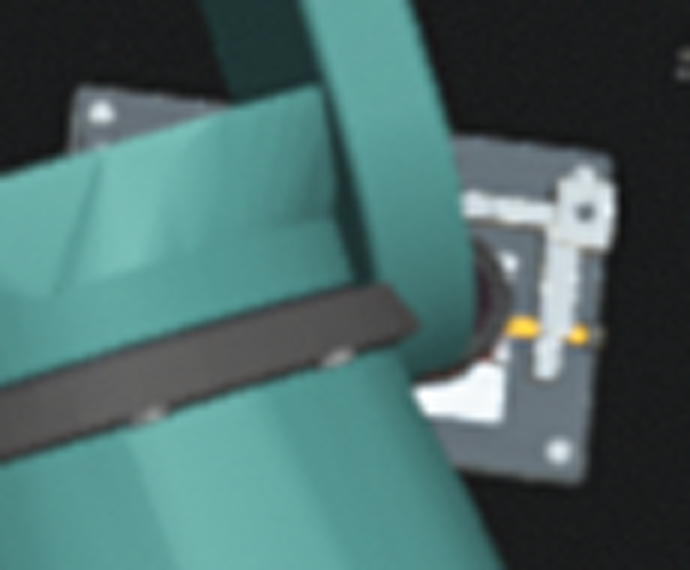

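View pics/top12.png

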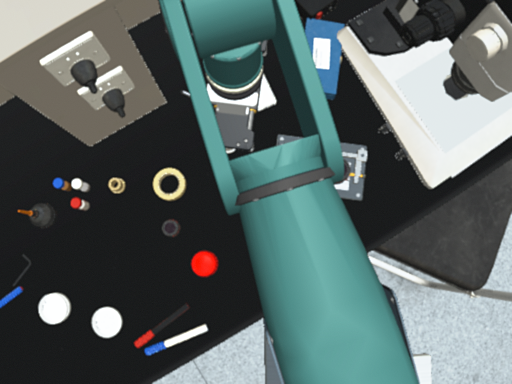

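The barrel stands between jaw and anvil and the bystanders look unmoved. I'll move the arm out of the top camera's view to check.

>>> move_arm(
  increments=[
    [[0.01,-0.03,0,0,0,0,0],[0.01,-0.035,0,0,0,0,0],[0.02,-0.035,0,0,0,0,0],[0.02,-0.035,0,0,0,0,0],[0.02,-0.035,0,0,0,0,0],[0.02,-0.03,0,0,0,0,0],[0.02,-0.01,0,0,0,0,0],[0,0,0,0,0,0,0],[0,0,0,0,0,0,0]],
  ],
)

```text
time_s: 17.4
eef_pos: [0.4187, 0.372, 0.1877]
tool_rot: [0.011, 0.764, 0.645, -0.005]
ft_force: [0.6, 0.3, -0.7]
grip_width: 0.003
```

Run:
```python
from workcell import r
from h import *
s=r.get_state(); report(s)
im=r.capture("top")[:,:,::-1].copy(); cv2.imwrite("pics/top13.png",im)
cv2.imwrite("pics/t13.png",cv2.resize(cv2.convertScaleAbs(im[120:215,265:380],alpha=1.6),None,fx=6,fy=6,interpolation=cv2.INTER_CUBIC))
a=cv2.imread("pics/scene0.png"); b=r.capture("scene")[:,:,::-1].copy(); cv2.imwrite("pics/scene13.png",b)
```

```text
t 17.4 p [0.4187 0.372  0.1877] xaxis yaw 80.33 zaxis [ 0.007 -0.023 -1.   ] F [ 0.59  0.34 -0.71] w 0.0031162732837080975 j6 0.8060446544130043
```

View pics/t13.png

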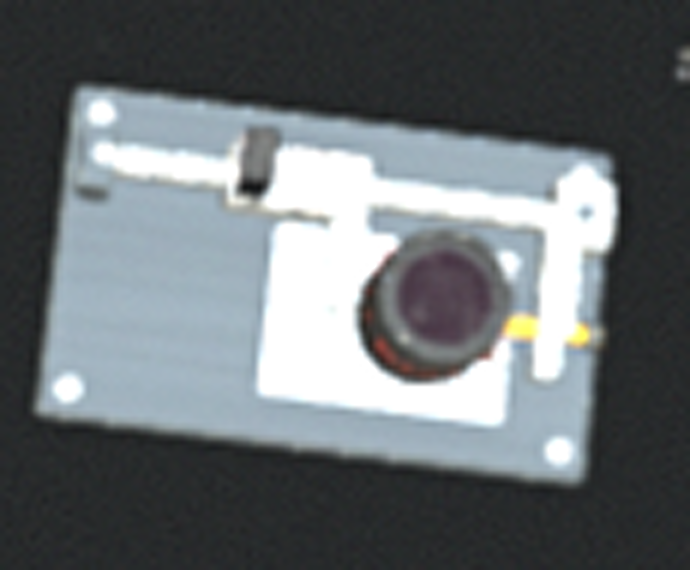

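View pics/scene13.png

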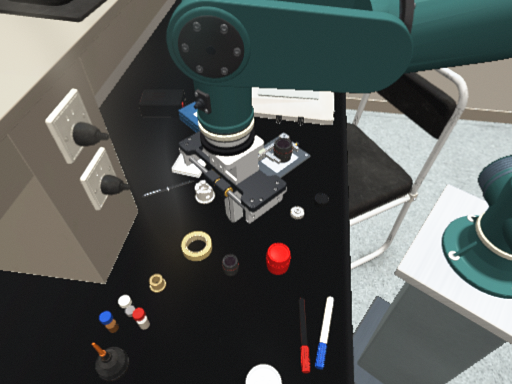

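Run:
```python
from workcell import r
from h import *
t=r.get_calibration("top"); th=np.radians(-8.1)
ex=np.array([np.cos(th),np.sin(th)]); ey=np.array([-np.sin(th),np.cos(th)])
for n,u,v,z in(("obj top",445,297,.062),("tab top before",188,150,.058),("tab now",261,158,.058)):
    p=toplane(t,[[265+(u+.5)/6-.5,120+(v+.5)/6-.5]],z)[0,:2]-[.5425,.0485]; print(n,(p@ex*1000).round(1),(p@ey*1000).round(1))
```

```text
obj top -2.6 -8.1
tab top before 37.2 82.8
tab now 37.7 58.0
```

Tab moved 24.8 mm, so the jaw face is at about +16.2. The barrel's near edge is at about +16.9 with its axis near x = -2.6 mm, so the checks agree. Handing in.

Run:
```python
from workcell import r
print(r.close_job()); print(r.get_state()['time_s'])
```

```text
the job is handed in; nothing more can be done
None
the job is handed in; nothing more can be done
```

The larger dark objective now stands on the caliper plate, closed between the moving jaw and the anvil shoe. I handed the job in at about 17.5 s of the 67 s allowed.

I set it near the middle of the rest area, then pushed the thumb tab with shut fingers until the carriage stopped moving. The push ended at about 9.2 N on the tab. Less the stated 3 N of friction, that is about 6 N on the barrel. Then I backed off and moved clear.

**Position:** In the final top view the barrel's axis is at caliper x of about -2.6 mm and y of about -8 mm. The jaw face is at about y = +16, where the barrel's near edge should be (they agree to within about 1 mm). The top camera reads x about 2 mm low there (tab seen at 37.7 against 40 mm).

**Bystanders:** The bystanders in view in the last pictures looked where they were. I did not measure their positions again.

**Not measured:**
- **Jaw tilt:** I expect about 0.01 rad under the push, worked out from the force and the stated spring.
- **Remaining force:** Once the tab was let go, friction alone probably holds less than the 6 N applied, perhaps about 3 N.

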